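# Read a clamped bar's height on a tilted table with a sprung bridge gauge

## Task

Take the bridge gauge from the stone surface plate, tilt it square to the sloping table and lower it astride the clamped steel bar, between the two clamps, so that its sprung foot lands on the bar. Press it gently on until both legs sit flat on the table, hold it there for a full second so that the reading settles, then stand it back upright on the surface plate and let go. Do not press hard, and leave the things lying around where they are.

Things in the scene. Friction and masses are not known exactly. Their poses are not given: they have to be found in the camera images.
- gauge: loose bridge gauge, 0.4 to 0.6 kg, 123 mm tall: steel U upside down, 90 mm along its y, 44 mm along x, two legs 20 mm thick, 47 mm high, 50 mm apart; on its beam an aluminium housing 34 mm along y, 46 mm along x, 61 to 123 mm up, white scales on the x faces. Origin: centre of the underside, level with the leg ends, z up. A half turn about z makes no difference.
- gauge_grip (a point): middle of the housing, 95 mm above the leg ends on the gauge's z axis; axes as the gauge. Grip here across the 34 mm (along y)
- leg_a (a point): centre of the underside of the leg at gauge y = +35 mm
- leg_b (a point): centre of the underside of the leg at gauge y = -35 mm
- gauge_foot (a joint): sprung foot (18 mm disc midway between the legs) sliding along gauge z, in m: 0 = fully out, its underside 4 mm above the plane of the leg ends; 0.026 = fully in. Pushing it takes 1 N + 250 N per m. With the legs flat on the table it reads the bar's height minus 4 mm; dark pointers on the scales rise with it
- table_top (a point): centre of the sloping table's top face, under the bar. z is normal to the face, x runs along the bar, up the slope away from the robot, y across. The face is 190 mm (x) by 116 mm (y), the bar covers y -16 to +16 mm. It stays put when pressed; its slope is 24 to 37 degrees
- table (a joint): slope of the table in rad, 0 = level; locked by strong friction
- bar_top (a point): centre of the bar's top face; axes as table_top. The bar is 172 mm long (x), 32 mm wide and stands 14 to 26 mm above the table, different each time; strap clamps 22 mm long (x), 54 mm wide, 15 mm high with their screws, cross it at x = -74 and +74 mm
- slab: stone surface plate, fixed, 90 mm (x) by 180 mm (y), 20 mm thick; origin: centre of its underside, z up. Behind it (x over 0.53 m, y -0.12 to 0.32 m) stands a stack of tool cases about 0.3 m high; the vice at the right end of the bench is about 0.17 m high
- tape: loose yellow tape measure, 37x75x62 mm, left of the surface plate; leave alone
- cold_chisel: loose steel chisel, 24x160x16 mm, lying between surface plate and table; leave alone
- paint_marker: loose dark marker pen, 18x132x18 mm, lying right of the table; leave alone

How it is judged:
By the outcome, as a careful person would: the job done as asked, in the order asked, and still so for the second after the job is handed in, with the robot touching nothing.
It also fails if it takes over 58 s, if anything falls off the work surface, if the arm or the gripper's body presses on something with over 40 N, if the wrist force passes 120 N, or if a joint passes its speed limit or range.

## Robot

A 7-joint arm with a two-finger parallel gripper is mounted at the origin on a cart in front of the work surface, level with it; the furniture and walls round the work are solid. World frame = base frame: x ahead of the robot, y to its left, z up, the work surface at z = 0. Lengths are in m, angles in rad, forces in N, time in s.
With the tool pointing down it reaches from about 0.4 to 0.9 m from the base axis. Payload 5.6 kg.
Tool frame: the origin (TCP) lies on the centre line of the jaws, within the pads' length; the fingertips stand ctrl.nose_length ahead of it and the grasp point (between the pads) lies 6 mm ahead of it (ctrl.nose_length is the distance from the TCP to the fingertips, in m); z points along the fingers, y is the line along which they close (so a half turn about z gives the same grasp; the last joint's range is limited). The gripper opens to 92 mm and grips with 3 to 60 N. Pads are 20 mm wide; open, the fingers measure 128 mm over their backs; the gripper's body (75 mm by 189 mm) begins 69 mm behind the grasp point.
Start: joints at [1.072, 0.468, -0.012, 1.603, 0.006, 1.071, -0.056], TCP at [0.286, -0.584, 0.24] pointing down, gripper open.
Joint ranges: [-2.53, 2.53], [-0.31, 2.02], [-1.57, 1.55], [0.28, 2.44], [-1.29, 4.43], [0.15, 1.84], [-2.92, 2.92]. Speed limits (rad/s): [2.57, 2.57, 3.14, 3.14, 3.14, 3.14, 3.14].

## Interface

Orientations are given as a rotation vector (axis times angle).
In Python, from workcell import ctrl, gripper_open, grasp, kinematics, sensors, vision, job, models gives the robot as it stands. Calls block until the motion is done:
- ctrl.move_ptp(position, orientation): joint-space move of the TCP to a pose.
- ctrl.move_straight(position, vel=0.15, rotation=None, max_force=None): straight line of the TCP; rotation=None keeps the orientation; vel is the mean speed in m/s. With max_force (N) it stops when the force on the tool has changed by that much, and returns True; else False.
- ctrl.move_joints(angles): joint-space move.
- gripper_open() and grasp(): open the fingers fully, or close them until they stop; the grip force is fixed at half the most.
- ctrl.wait(seconds).
- kinematics.ik(position, orientation): joint angles nearest the present ones, or None.
- sensors.observe(): the state.
- vision.get_image(name): name is "side" or "top"; returns a dict with "color" (384x512x3 uint8, red, green, blue), "z_map" (384x512 float32, m along the optical axis (not along the pixel's ray), 0 where there is no reading), "fx", "fy", "cx", "cy" (pixels), "rvec" (rotation vector, rad) and "tvec" (3), from world to camera coordinates, as OpenCV has them. Camera axes: x right, y down, z forward; pixel columns grow to the right and rows downward; lengths in m; the calibration is good to about 2 mm. A picture is of the moment at which its call begins.
A pose or a line that the arm cannot do raises ctrl.Unreachable and nothing moves.
- job.finish_job(): hands the job in; it is judged then, once.
Trained networks look in a picture, given as the dict that the camera call returned (one of the last four; its "shot" number tells which), for a name from the list of things; names that differ only in an ending like _2 or _b are one class to them, and where a whole thing is asked for, a point or a joint stands for the part that bears it (a point fixed in the world has none). Each returns a list of dicts, best first, with "conf" (0 to 1); they miss things now and then, are a little off and sometimes report something else, mostly with a low value. They report only what shows in the picture. A call takes as long as a camera call.
- models.find_in(picture, target): "extent" ([left, top, right, bottom] as shares, 0 to 1, of the picture: columns of its width, rows of its height, round what is visible of it).
The state is a dict: "t": time; "joint_positions": joint angles; "qvel": joint speeds; "tau": joint torques, N m; "eef_pos": TCP position; "tcp_rot": TCP orientation; "force": force on the tool from outside, world axes, zero at the start; "moment": the same for the moment, N m; "gripper_width": finger opening in m; "grip_force": force on a finger pad.
Only numpy, scipy, OpenCV 4.12 (cv2) and the standard library are available. Lean on these libraries where they do the work, as an engineer would, in place of code of your own. Each camera call takes 0.05 s, during which the arm holds its last target. There are 200 camera calls.

## Working session

There is one attempt and no reset: what is moved stays moved. The work goes in short steps, each a Python script; the robot and the scene stay as the last script left them, time stands still between calls to the robot, and variables do not carry over. Pictures are saved under pics/ and viewed, at most 10 in all, crops included, and the job is handed in when it is done.

```bash
mkdir -p pics; ls
cat > h.py <<'E'
import numpy as np, cv2
from scipy.spatial.transform import Rotation as R
from workcell import ctrl, gripper_open, grasp, kinematics, sensors, vision, job, models
def cloud(p):
    z=p["z_map"]; v,u=np.indices(z.shape)
    c=np.stack([(u-p["cx"])/p["fx"]*z,(v-p["cy"])/p["fy"]*z,z],-1)
    Rm=R.from_rotvec(np.ravel(p["rvec"])).as_matrix()
    w=(c-np.ravel(p["tvec"]))@Rm
    w[z==0]=np.nan
    return w
E
python3 - <<'E'
from h import *
ims=[]
for n in("side","top"):
    p=vision.get_image(n); ims.append(p["color"]); np.savez(f"pics/{n}0.npz",**{k:v for k,v in p.items()})
    cv2.imwrite(f"pics/{n}0.png",cv2.resize(p["color"][...,::-1],(800,600),interpolation=cv2.INTER_CUBIC))
    for t in("gauge","table","slab","tape","cold_chisel","paint_marker"):
        r=models.find_in(p,t)[:2]
        print(n,t,[(round(d["conf"],2),(np.array(d["extent"])*[512,384,512,384]).round().astype(int).tolist()) for d in r])
    print(n, (-R.from_rotvec(np.ravel(p["rvec"])).as_matrix().T@np.ravel(p["tvec"])).round(3))
print(ctrl.nose_length, sensors.observe()["tcp_rot"],sensors.observe()["t"])
E
```

```text
pics
workcell.py
side gauge []
side table [(0.81, [246, 215, 306, 259])]
side slab []
side tape []
side cold_chisel []
side paint_marker [(0.55, [277, 282, 295, 300])]
side [ 0.079 -1.28   1.028]
top gauge [(0.78, [148, 205, 180, 225])]
top table [(0.63, [314, 165, 381, 229])]
top slab [(0.81, [150, 203, 205, 234])]
top tape [(0.58, [112, 208, 138, 221])]
top cold_chisel [(0.65, [227, 207, 275, 214])]
top paint_marker [(0.64, [378, 200, 419, 213]), (0.39, [314, 166, 383, 224])]
top [ 0.415 -0.075  1.365]
0.025 [ 3.06031857e+00  7.09673161e-01 -2.14216866e-07] 0.7
```

View pics/top0.png

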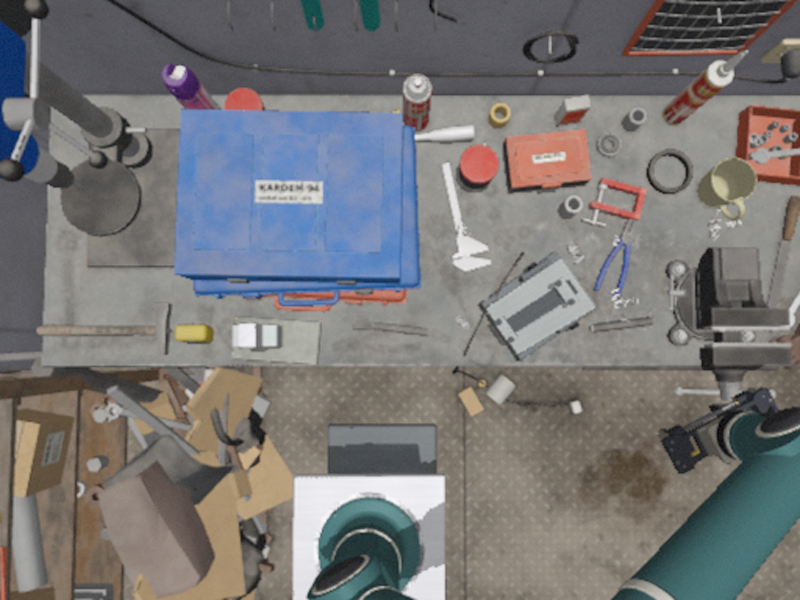

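View pics/side0.png

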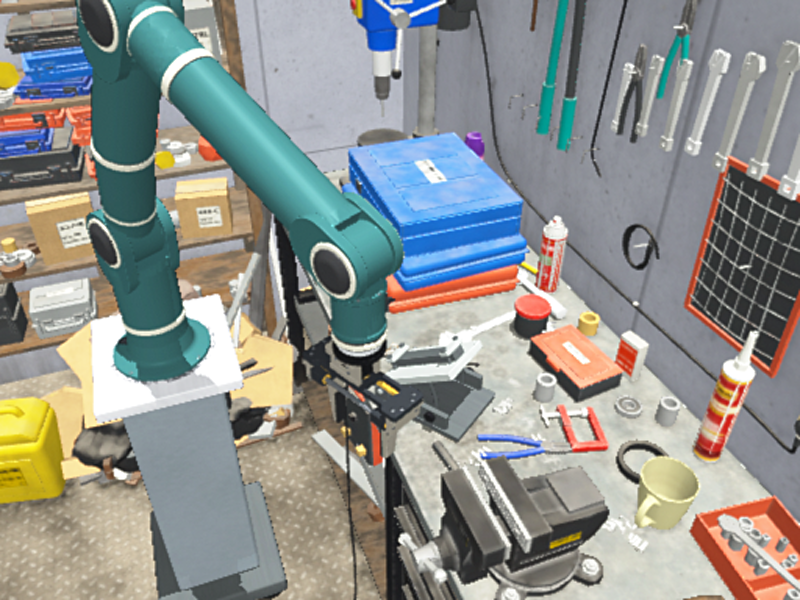

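The top view shows the gauge (px 255,335 of 800x600) on the left end of the surface plate. The tilted table with its bar is at (537,305), with the chisel and marker on either side. The side view shows the table at about (430,370), but the arm hides the gauge. I'll fit these with depth.

Run:
```python
from h import *
p=dict(np.load("pics/top0.npz")); w=cloud(p); C=p["color"]
def crop(n,u0,v0,u1,v1,s):
    cv2.imwrite(n,cv2.resize(C[v0:v1,u0:u1,::-1],None,fx=s,fy=s,interpolation=cv2.INTER_CUBIC))
    return w[v0:v1,u0:u1].reshape(-1,3)
a=crop("pics/c_tab.png",295,155,395,235,6)
b=crop("pics/c_g.png",105,195,215,240,6)
for lo,hi in((.015,.03),(.055,.07),(.11,.135)):
    m=b[(b[:,2]>lo)&(b[:,2]<hi)]
    # restrict to slab / gauge
    m=m[(m[:,1]<.24)]
    r=cv2.minAreaRect((m[:,:2]*1000).astype(np.float32)); print(lo,len(m),r,np.median(m[:,2]).round(4), m.min(0).round(3),m.max(0).round(3))
# bands on table
u,v=np.meshgrid(range(295,395),range(155,235))
q=w[155:235,295:395]
np.set_printoptions(linewidth=250)
print((q[::4,::4,2]*1000).round().astype(int) if not np.isnan(q).any() else np.nan_to_num(q[::4,::4,2]*1000,nan=-999).round().astype(int))
print(q[0,0],q[-1,-1])
```

```text
0.015 866 ((449.99951171875, 158.46434020996094), (162.71913146972656, 121.47061157226562), 89.86518859863281) 0.0204 [0.389 0.077 0.015] [0.511 0.24  0.03 ]
0.055 12 ((444.1478576660156, 179.7464141845703), (0.9457018971443176, 38.05625915527344), 89.53903198242188) 0.0673 [0.425 0.179 0.055] [0.463 0.18  0.07 ]
0.11 49 ((483.1766662597656, 170.92369079589844), (48.12074279785156, 131.9443359375), 37.62942886352539) 0.1162 [0.425 0.104 0.11 ] [0.505 0.228 0.134]
[[  10    7    7   11    1    1    4    1    5    1   -1    1    4    1    7   -4   -3   -1   20    6   -5    3    7    2    7]
 [   9    2    7    7    5   -5    3    0    1    0    2    2   -1   -1    2    1    3   19   17    2    2    0   -2   -6    1]
 [   5   -2   -7    0   -3   -2   -1    2    2    2    2   -5    3   -1    8   12    2   -1   20   14   -2   -1    2    3   10]
 [   2    0    4    6   -6    0   -2    5    7   30    1    3    3   49   53 -999  146    1   -7   -3    3   -2   -3    9   10]
 [   8    8    7    2    2 -999   -1   -2   35   -1 -999   35   50   45  133  135  142  147   -1    1    8    0    0    
[... 1304 characters left out ...]
    2   -1    3    0   72   85   87   63   71   73   82   14   -1   -1    1    1   -2    0    3    3    4    2]
 [   3    2    1   -4    1   -2   -4    4   45   55   59   64   71   17    0    5    1    0    4    3    0    3    2    0   -1]
 [  -1   10    1    1    8   -2   -4   -2   15   50   55   45   18    2   -1   -1    0    3   -7    1    6    0    0    2    4]
 [  -1    5   -4    3    4   -1    1   -2    6   33   43   -1    2    1    4    1   -1   -2   -2   -4    6   -1    0    1   -3]
 [   2    1   -1    6    1   -1    5   -3   -1   -2    2    0    0    0    1   -3    1    3    2    1    3   -3    3    0   -3]]
[ 0.64593046 -0.19864717  0.01039827] [ 0.37775822 -0.56992816 -0.12371975]
```

View pics/c_tab.png

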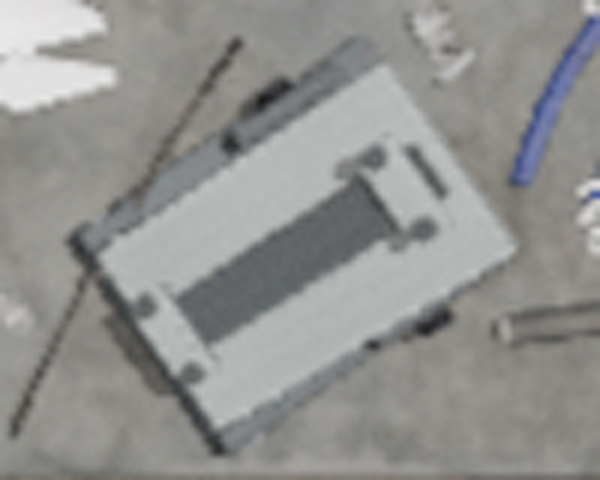

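View pics/c_g.png

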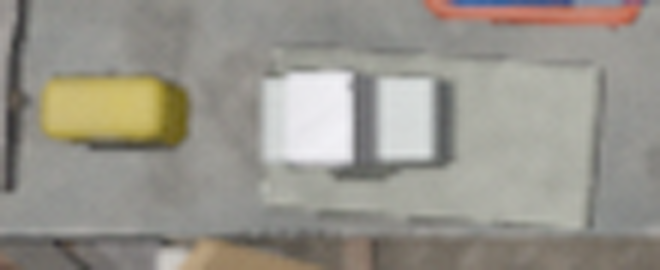

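Both crops are clear. In the table crop, the face has corners at about (100,245), (390,65), (515,245) and (225,440), and the dark bar runs up and to the right between the clamps. In the gauge crop, the housing top is at (320,117), the left leg and beam show at (272,120), and the right beam end is at (407,120). Next I'll fit exact poses.

```bash
cat > fit.py <<'E'
from h import *
def ray(p,px):
    Rm=R.from_rotvec(np.ravel(p["rvec"])).as_matrix(); px=np.atleast_2d(px).astype(float)
    d=np.c_[(px[:,0]-p["cx"])/p["fx"],(px[:,1]-p["cy"])/p["fy"],np.ones(len(px))]@Rm
    return -Rm.T@np.ravel(p["tvec"]),d
def onplane(p,px,c,n):
    o,d=ray(p,px); return o+d*(((c-o)@n)/(d@n))[:,None]
def plane(P,n=None):
    for _ in range(12):
        c=np.median(P,0) if _==0 else P.mean(0)
        n=np.linalg.svd(P-c,full_matrices=False)[2][2]; n*=np.sign(n[2])
        e=(P-c)@n; P=P[abs(e)<max(.008,2.5*1.48*np.median(abs(e))) ] if _<3 else P[abs(e)<.01]
    return c,n,P
E
python3 - <<'E'
from fit import *
p=dict(np.load("pics/top0.npz")); w=cloud(p); C=p["color"].astype(float)
g=C.mean(-1)
print("cols face/bar/bg",C[205,330],C[200,345],C[225,320],C[170,355])
poly=np.array([[100,245],[388,68],[512,243],[228,432]])/6+[295,155]
m=np.zeros(g.shape,np.uint8); cv2.fillPoly(m,[np.round(poly).astype(int)],1)
m=cv2.erode(m,np.ones((5,5)))
barpoly=np.array([[185,300],[355,188],[390,237],[208,338]])/6+[295,155]
mb=np.zeros(g.shape,np.uint8); cv2.fillPoly(mb,[np.round(barpoly).astype(int)],1)
clampp=np.array([[130,300],[350,130],[450,235],[190,385]])/6+[295,155]
mc=np.zeros(g.shape,np.uint8); cv2.fillPoly(mc,[np.round(clampp).astype(int)],1)
F=w[(m>0)&(mc==0)]; F=F[~np.isnan(F).any(1)]
c,n,P=plane(F); print("face",c,n,len(P),len(F),np.degrees(np.arccos(n[2])),"std",((P-c)@n).std(),"az up",np.degrees(np.arctan2(-n[1],-n[0])))
B=w[cv2.erode(mb,np.ones((3,3)))>0]; B=B[~np.isnan(B).any(1)]; h=(B-c)@n; print("bar h",np.median(h),h.mean(),h.std(),len(h))
cb,nb,_=plane(B); print("bar n",nb,np.degrees(np.arccos(nb[2])))
hb=np.median(h)
K=onplane(p,poly,c,n); Kb=onplane(p,barpoly,c+hb*n,n)
print("face corners",K.round(4),"centre",K.mean(0)); print([np.linalg.norm(K[i]-K[(i+1)%4]).round(4) for i in range(4)])
print([np.degrees(np.arctan2(*(K[b]-K[a])[[1,0]])).round(2) for a,b in((0,1),(3,2))])
print("bar centre",Kb.mean(0), Kb.mean(0)-hb*n,[np.linalg.norm(Kb[i]-Kb[(i+1)%4]).round(4) for i in range(4)],[np.degrees(np.arctan2(*(Kb[b]-Kb[a])[[1,0]])).round(2) for a,b in((0,1),(3,2))])
# gauge: housing top at z=.143
z=np.array([0,0,1.])
hp=np.array([[287,72],[354,72],[354,162],[287,162]])/6+[105,195]
print("housing",onplane(p,hp,z*.143,z).round(4),onplane(p,hp,z*.143,z).mean(0))
bp=np.array([[376,78],[445,78],[447,160],[376,160]])/6+[105,195]
print("beam right part",onplane(p,bp,z*.081,z).round(4))
lp=np.array([[262,78],[262,162]])/6+[105,195]; print("left beam",onplane(p,lp,z*.081,z).round(4))
sp=np.array([[275,47],[600,67],[588,227],[262,207]])/6+[105,195]; print("slab",onplane(p,sp,z*.02,z).round(4))
hh=w[195:240,105:215].reshape(-1,3); s=hh[(hh[:,2]>.13)&(hh[:,2]<.16)]; print(len(s),s.mean(0),s.min(0),s.max(0))
E
```

```text
cols face/bar/bg [ 99. 101. 104.] [ 99. 102. 104.] [147. 146. 140.] [180. 182. 181.]
face [ 0.49966821 -0.35021448  0.10014586] [-0.31165316  0.45118321  0.83624519] 608 691 33.254280465609824 std 0.0023353526168465887 az up -55.36536364645673
bar h 0.017689794004043975 0.017535137626008484 0.002488681989635777 214
bar n [-0.30443944  0.46234204  0.83280038] 33.61251166682106
face corners [[ 0.5059 -0.2483  0.0475]
 [ 0.5876 -0.3805  0.1493]
 [ 0.4996 -0.441   0.1491]
 [ 0.4049 -0.3164  0.0466]] centre [ 0.49950806 -0.34655334  0.09811086]
[np.float64(0.1857), np.float64(0.1069), np.float64(0.187), np.float64(0.1218)]
[np.float64(-58.26), np.float64(-52.79)]
bar centre [ 0.49014975 -0.33423517  0.10913095] [ 0.49566283 -0.34221651  0.09433794] [np.float64(0.1114), np.float64(0.0302), np.float64(0.1134), np.float64(0.0234)] [np.float64(-54.97), np.float64(-59.12)]
housing [[0.4665 0.2407 0.143 ]
 [0.4664 0.2073 0.143 ]
 [0.4216 0.2066 0.143 ]
 [0.4217 0.24   0.143 ]] [0.44405189 0.22363229 0.143     ]
beam right part [[0.4659 0.21   0.081 ]
 [0.4658 0.1739 0.081 ]
 [0.4229 0.1724 0.081 ]
 [0.423  0.2095 0.081 ]]
left beam [[0.466  0.2697 0.081 ]
 [0.422  0.269  0.081 ]]
slab [[0.4855 0.2792 0.02  ]
 [0.4742 0.1007 0.02  ]
 [0.3865 0.1066 0.02  ]
 [0.3978 0.2849 0.02  ]]
188 [0.44656343 0.22355678 0.14248282] [0.42457188 0.20714319 0.13247156] [0.46989424 0.24064636 0.15200961]
```

```bash
cat > tab.py <<'E'
from fit import *
def table(p):
    w=cloud(p); g=p["color"].astype(float).mean(-1)
    n=np.array([-.3107,.4525,.8358]); n/=np.linalg.norm(n); c=np.array([.49966821,-.35021448,.10014586])
    v,u=np.indices(g.shape); px=np.c_[u.ravel(),v.ravel()]
    roi=(u>296)&(u<393)&(v>157)&(v<233)
    inpl=abs((w-c)@n)<.012
    out=[]
    for name,mask,h in(("face",roi&(g>140)&(w[...,2]>.035),0),("bar",roi&(g<140)&(w[...,2]>.07)&((w-c)@n>.008),.0176)):
        k=cv2.connectedComponentsWithStats(mask.astype(np.uint8),connectivity=4); i=1+k[2][1:,4].argmax()
        m=cv2.morphologyEx((k[1]==i).astype(np.uint8),cv2.MORPH_OPEN,np.ones((3,3)))
        q=cv2.resize(m.astype(np.float32),None,fx=4,fy=4,interpolation=cv2.INTER_LINEAR)>.5
        vv,uu=np.nonzero(q); P=onplane(p,np.c_[(uu-1.5)/4,(vv-1.5)/4],c+h*n,n)
        y0=np.cross(n,[np.cos(-.966),np.sin(-.966),0]); y0/=np.linalg.norm(y0); x0=np.cross(y0,n)
        L=np.c_[(P-c-h*n)@x0,(P-c-h*n)@y0]
        r=cv2.minAreaRect((L*1000).astype(np.float32)); ctr=np.array(r[0])/1000
        print(name,m.sum(),"rect",np.round(r[1],1),"ang",round(r[2],2),"ctr world",(c+ctr[0]*x0+ctr[1]*y0).round(4))
        print("   x0",x0.round(4))
        vis=(p["color"]*.5).astype(np.uint8); vis[m>0]=p["color"][m>0]
        out.append(vis[155:235,295:395,::-1])
    cv2.imwrite("pics/seg.png",cv2.resize(np.hstack(out),None,fx=4,fy=4,interpolation=cv2.INTER_NEAREST))
E
python3 -c "
from tab import *
table(dict(np.load('pics/top0.npz')))"
```

```text
face 1668 rect [121.6 197.9] ang 89.11 ctr world [ 0.4996 -0.3449  0.0973]
   x0 [ 0.4762 -0.687   0.5489]
bar 390 rect [ 34.2 127.9] ang 89.37 ctr world [ 0.4986 -0.3411  0.0948]
   x0 [ 0.4762 -0.687   0.5489]
```

View pics/seg.png

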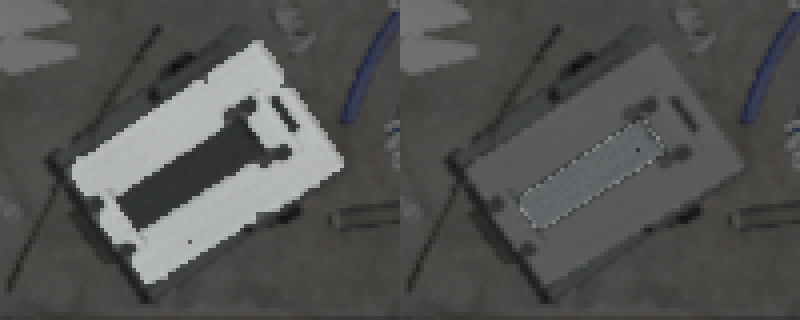

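The segmentation picture shows the face and the bar section between the clamps cleanly masked. The bar measures 128x34 mm against the expected 126x32, so the pose is good. Next is a reachability check, with no motion.

```bash
cat > plan.py <<'E'
from h import *
T=np.array([.499,-.343,.0960]); az=np.radians(-55.8); s=np.radians(33.4)
n=np.array([-np.sin(s)*np.cos(az),-np.sin(s)*np.sin(az),np.cos(s)])
X=np.array([np.cos(s)*np.cos(az),np.cos(s)*np.sin(az),np.sin(s)]); Y=np.cross(n,X)
def tool(y,z): return R.from_matrix(np.c_[np.cross(y,z),y,z]).as_rotvec()
gyaw=np.radians(-.8)
gy=np.array([-np.sin(gyaw),np.cos(gyaw),0]); D=np.array([0,0,-1.])
G=np.array([.444,.2225,.02])
def down(sg): return tool(sg*gy,D)
def tilt(sg): return tool(sg*Y,-n)
E
python3 - <<'E'
from plan import *
np.set_printoptions(precision=2,suppress=True)
print(Y,n)
for sg in(1,-1):
    for nm,q,o in(("g hi",G+[0,0,.38],down(sg)),("g",G+[0,0,.101],down(sg)),("via",[.42,-.02,.45],down(sg)),("t hi",T+n*.25,tilt(sg)),("t hi2",T+n*.2,tilt(sg)),("t",T+n*.101,tilt(sg))):
        print(sg,nm,np.round(q,3),kinematics.ik(q,o))
o=sensors.observe(); print(kinematics.ik(np.add(o["eef_pos"],[0,0,.2]),o["tcp_rot"]))
E
```

```text
[0.83 0.56 0.  ] [-0.31  0.46  0.83]
1 g hi [0.44 0.22 0.4 ] [ 0.6   0.39 -1.42  1.7   0.39  1.4   0.67]
1 g [0.44 0.22 0.12] [ 0.36  0.75 -1.18  2.02  0.85  0.99  0.3 ]
1 via [ 0.42 -0.02  0.45] [ 0.75 -0.07 -0.72  1.77 -0.05  1.42  1.6 ]
1 t hi [ 0.42 -0.23  0.3 ] [ 0.63 -0.08 -0.43  2.25  0.64  0.64  0.34]
1 t hi2 [ 0.44 -0.25  0.26] [ 0.66  0.03 -0.43  2.26  0.81  0.56  0.19]
1 t [ 0.47 -0.3   0.18] [ 0.53  0.25 -0.23  2.25  1.21  0.43 -0.16]
-1 g hi [0.44 0.22 0.4 ] [ 0.4   0.21 -1.06  1.71  0.19  1.34 -2.28]
-1 g [0.44 0.22 0.12] [ 0.01  0.48 -0.67  2.03  0.42  0.77 -2.49]
-1 via [ 0.42 -0.02  0.45] [ 0.5  -0.07 -0.49  1.79 -0.03  1.42 -1.57]
-1 t hi [ 0.42 -0.23  0.3 ] [ 1.09 -0.08 -0.85  2.23  0.58  0.6  -2.73]
-1 t hi2 [ 0.44 -0.25  0.26] None
-1 t [ 0.47 -0.3   0.18] [-0.44  0.3   0.89  2.31  0.54  0.17 -2.69]
[ 1.06  0.35 -0.    1.33  0.    1.46 -0.05]
```

Run:
```python
from plan import *
o=sensors.observe(); ctrl.move_straight(np.add(o["eef_pos"],[0,0,.18]),vel=.3)
ctrl.move_ptp([.42,-.02,.42],down(1)); print(sensors.observe()["t"])
ctrl.move_ptp(G+[0,0,.24],down(1)); print(sensors.observe()["t"],sensors.observe()["joint_positions"])
p=vision.get_image("side"); cv2.imwrite("pics/s1.png",cv2.resize(p["color"][120:300,150:400,::-1],(800,576)))
print(ctrl.move_straight(G+[0,0,.101],vel=.1,max_force=10))
s=sensors.observe(); print(s["t"],s["eef_pos"],s["force"])
```

```text
3.5333
4.6583 [ 0.32080628  0.36513887 -1.02363037  1.90055445  0.35535733  1.07241069
  0.70714419]
False
6.25 [0.44438077 0.22268406 0.12153437] [0.88010799 0.15719073 0.86583003]
```

View pics/s1.png

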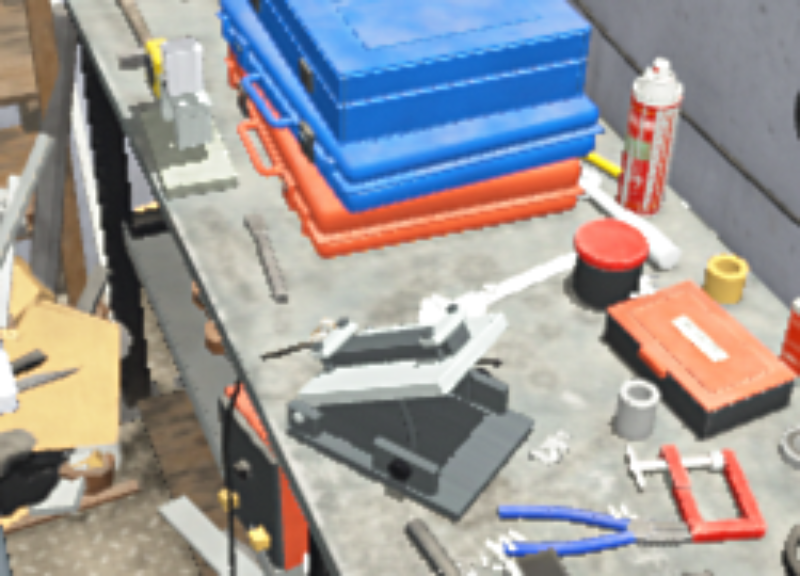

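The side view now shows the gauge standing on the plate at crop px (183,95) and the table unobstructed at (400,350). I'll grasp and lift, and use the side depth to cross-check the table plane.

Run:
```python
from plan import *
from fit import plane
p=vision.get_image("side"); w=cloud(p).reshape(-1,3); w=w[~np.isnan(w).any(1)]
L=(w-T)@np.c_[X,Y,n]
m=(abs(L[:,0])<.085)&(abs(L[:,1])>.032)&(abs(L[:,1])<.052)&(abs(L[:,2])<.015)
c,nn,P=plane(w[m]); print("side face",len(P),"offset at T",(c-T)@nn/(nn@n),"slope",np.degrees(np.arccos(nn[2])),"az",np.degrees(np.arctan2(-nn[1],-nn[0])))
b=(abs(L[:,0])<.05)&(abs(L[:,1])<.012)&(L[:,2]>.008)&(L[:,2]<.035); print("bar",b.sum(),np.median(L[b,2]))
for y0,y1 in((-.053,-.035),(.035,.053)):
    k=m&(L[:,1]>y0)&(L[:,1]<y1); print(k.sum(),np.median(L[k,2]) if k.any() else None)
grasp(); s=sensors.observe(); print(s["t"],s["gripper_width"],s["grip_force"],s["force"])
ctrl.move_straight(G+[0,0,.16],vel=.1); s=sensors.observe(); print(s["t"],s["gripper_width"],s["force"],s["moment"])
```

```text
side face 174 offset at T 0.0004272295893883236 slope 32.77814162523191 az -55.35267904990692
bar 79 0.01822997729959892
111 0.00021034085262000598
39 0.0005446416707342225
7.2083 0.03383661839814617 29.9899023771286 [ 0.55099365  1.90787379 -0.14600142]
7.95 0.03368499058599508 [ 0.40617337 -0.54703806 -3.84012381] [ 0.04922447 -0.14825263 -0.02558415]
```

```bash
sed -i 's/radians(33.4)/radians(33.15)/; s/.0960\])/.0963])/' plan.py
python3 - <<'E'
from plan import *
ctrl.move_straight(G+[0,0,.42],vel=.25)
ctrl.move_ptp([.42,-.02,.45],down(1))
ctrl.move_ptp(T+n*.26,tilt(1)); print(sensors.observe()["t"],sensors.observe()["joint_positions"])
ctrl.move_straight(T+n*.15,vel=.12)
ctrl.wait(.2)
s=sensors.observe(); print(s["t"],s["force"],s["moment"],(s["eef_pos"]-T)@np.c_[X,Y,n],s["gripper_width"])
for nm in("side","top"):
    p=vision.get_image(nm); np.savez(f"pics/{nm}1.npz",**p)
    a=p["color"][170:280,220:340] if nm=="side" else p["color"][140:240,290:400]
    cv2.imwrite(f"pics/h_{nm}.png",cv2.resize(a[...,::-1],(500,450),interpolation=cv2.INTER_CUBIC))
a,b=cv2.imread("pics/h_side.png"),cv2.imread("pics/h_top.png"); cv2.imwrite("pics/h.png",cv2.resize(np.hstack([a,b]),(800,360)))
E
```

```text
11.1667 [ 1.27502752 -0.12826251 -0.99485117  2.21019796  0.46702905  0.60044301
  0.52440519]
12.4333 [ 0.10654249 -0.26365722 -4.69163312] [ 0.93044071  0.52964228 -0.07742067] [4.75818031e-04 1.02679432e-04 1.50519558e-01] 0.033984152229334874
```

View pics/h.png

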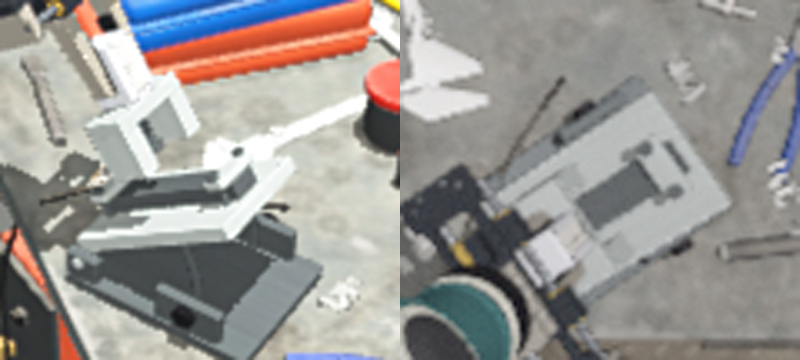

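The gauge hovers square over the middle of the bar with its legs on either side (side crop px 145,130; top px 550,250). Lowering slowly.

Run:
```python
from plan import *
np.set_printoptions(precision=3,suppress=True)
B=np.c_[X,Y,n]; s0=sensors.observe(); f0=s0["force"]; m0=s0["moment"]
def rep(h):
    s=sensors.observe(); f=(s["force"]-f0)@B; print(round(s["t"],2),h,"f",f,"m",(s["moment"]-m0)@B,"pos",(s["eef_pos"]-T)@B*1000); return f
ctrl.move_straight(T+n*.118,vel=.05); rep(.118)
for h in np.arange(.115,.094,-.002):
    st=ctrl.move_straight(T+n*h,vel=.012,max_force=8); f=rep(round(h,4))
    if f[2]>11 or (st and f[2]>9): break
```

```text
13.32 0.118 f [ 1.785  1.614 -0.842] m [-0.031  0.001  0.037] pos [ -0.038   0.24  118.12 ]
13.72 0.115 f [0.79  0.675 2.152] m [ 0.02  -0.175  0.074] pos [  0.337   0.158 115.148]
14.04 0.113 f [2.595 1.448 1.681] m [ 0.015 -0.275  0.055] pos [  0.211   0.106 113.019]
14.36 0.111 f [1.347 1.797 0.926] m [ 0.019 -0.448  0.05 ] pos [  0.16    0.103 110.98 ]
14.68 0.109 f [2.047 1.581 2.988] m [ 0.074 -0.522  0.04 ] pos [  0.163   0.092 108.99 ]
14.99 0.107 f [1.359 1.575 3.148] m [ 0.09  -0.535  0.025] pos [  0.113   0.076 106.98 ]
15.31 0.105 f [2.912 1.226 3.138] m [ 0.073 -0.665  0.023] pos [  0.107   0.091 104.984]
15.62 0.103 f [1.974 1.612 3.672] m [ 0.09  -0.709  0.032] pos [  0.109   0.101 102.999]
15.84 0.101 f [2.414 0.505 7.979] m [-0.057 -0.795  0.059] pos [  0.086   0.152 101.705]
16.05 0.099 f [3.342 0.704 8.372] m [-0.134 -0.672 -0.048] pos [  0.324   0.208 101.508]
16.26 0.097 f [3.41  0.243 9.413] m [-0.105 -0.722 -0.07 ] pos [  0.262   0.308 101.554]
```

Leg contact came at 101.6 mm, as predicted. I'll press slightly more so both legs seat, hold, and look.

Run:
```python
from plan import *
np.set_printoptions(precision=3,suppress=True)
B=np.c_[X,Y,n]
def rep(h):
    s=sensors.observe(); f=(s["force"])@B; print(round(s["t"],2),h,"f",f,"m",(s["moment"])@B,"pos",(s["eef_pos"]-T)@B*1000,s["gripper_width"]); return f
rep(0); 
for h in(.1005,.0995,.0985):
    st=ctrl.move_straight(T+n*h,vel=.006,max_force=10); f=rep(h)
    if f[2]>14: break
ctrl.wait(.4); rep("hold")
p=vision.get_image("side"); np.savez("pics/side2.npz",**p)
cv2.imwrite("pics/hold.png",cv2.resize(p["color"][185:265,235:325,::-1],(720,640)[:2] and (675,600),interpolation=cv2.INTER_CUBIC))
w=cloud(p).reshape(-1,3); w=w[~np.isnan(w).any(1)]; L=(w-T)@B
m=(abs(L[:,1]+.035)<.012)&(abs(L[:,0])<.03)&(L[:,2]<.065)&(L[:,2]>-.02); print(m.sum())
```

```text
16.26 0 f [ 0.92  -0.998  6.073] m [-0.011  0.313 -0.15 ] pos [  0.262   0.308 101.554] 0.033590751044393304
16.47 0.1005 f [ 0.215 -0.636  4.748] m [-0.007  0.343 -0.06 ] pos [  0.186   0.326 101.563] 0.03393606761983428
16.68 0.0995 f [ 0.78  -1.432  4.265] m [ 0.057  0.274 -0.131] pos [  0.11    0.361 101.597] 0.03423616162849279
16.91 0.0985 f [ 0.199 -0.778  4.144] m [ 0.022  0.3   -0.119] pos [  0.066   0.419 101.624] 0.03370089761192352
17.31 hold f [ 1.154 -1.992  5.701] m [-0.015  0.208 -0.127] pos [  0.091   0.397 101.604] 0.03392406045152056
267
```

View pics/hold.png

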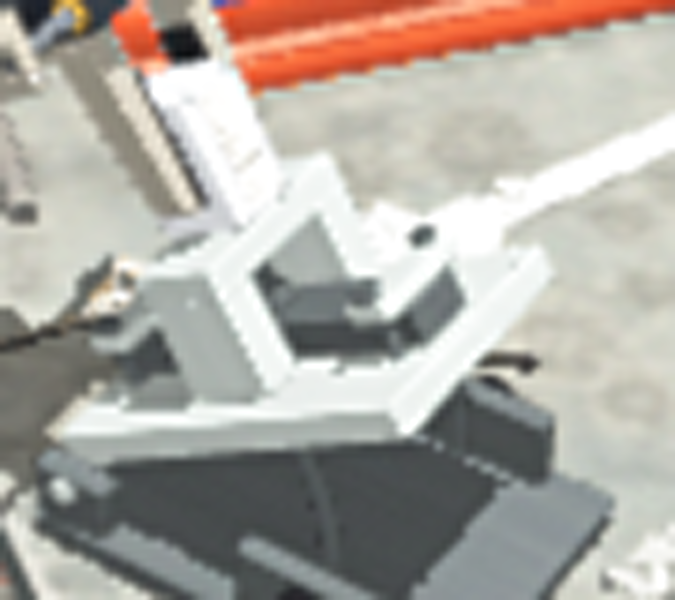

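The near leg sits on the table with the bar between the legs (crop px 250,400), but the stop relaxed the press. I'll press in small position steps, limited by force, then hold.

Run:
```python
from plan import *
np.set_printoptions(precision=3,suppress=True)
B=np.c_[X,Y,n]
def rep(h):
    v=[];
    for _ in range(6): s=sensors.observe(); v.append(np.r_[(s["force"])@B,(s["moment"])@B]); ctrl.wait(.03)
    v=np.mean(v,0); print(round(s["t"],2),h,v,"pos",(s["eef_pos"]-T)@B*1000); return v
f=rep(0); h=.1012
while h>.0975:
    ctrl.move_straight(T+n*h,vel=.01); f=rep(h)
    if f[2]>13: break
    h-=.0004
ctrl.wait(1.5); rep("held")
```

```text
17.52 0 [ 0.794 -0.735  6.032 -0.006  0.18  -0.116] pos [  0.108   0.422 101.613]
17.98 0.1012 [ 0.442 -0.694  8.796  0.048  0.375 -0.149] pos [  0.141   0.294 101.534]
18.43 0.1008 [-0.369 -2.432 15.149 -0.194  0.555 -0.163] pos [  0.18    0.382 101.519]
20.12 held [-0.066 -2.639 14.75  -0.186  0.546 -0.14 ] pos [  0.151   0.339 101.522]
```

The press is about 19 N in total. A small roll probe (±0.4°) will confirm that both legs are bearing, followed by a clean hold.

Run:
```python
from plan import *
np.set_printoptions(precision=3,suppress=True)
B=np.c_[X,Y,n]; h=.1008
def rep(k,N=8):
    v=[]
    for _ in range(N): s=sensors.observe(); v.append(np.r_[(s["force"])@B,(s["moment"])@B]); ctrl.wait(.03)
    print(round(s["t"],2),k,np.mean(v,0),"pos",(s["eef_pos"]-T)@B*1000,"roterr X deg",np.degrees(((R.from_rotvec(s["tcp_rot"])*R.from_rotvec(tilt(1)).inv()).as_rotvec()@B)))
rep("0")
for a in(.4,-.4,0):
    r=R.from_rotvec(np.radians(a)*X)
    ctrl.move_straight(T+r.apply(n*h),vel=.01,rotation=(r*R.from_rotvec(tilt(1))).as_rotvec()); rep(a)
```

```text
20.39 0 [ 0.327 -2.475 15.333 -0.194  0.543 -0.152] pos [  0.153   0.363 101.528] roterr X deg [-0.178 -0.337  0.271]
20.91 0.4 [ 0.15  -0.391 12.154 -0.49   0.363  0.083] pos [  0.28   -0.221 101.484] roterr X deg [ 0.401 -0.087  0.089]
21.47 -0.4 [-0.128 -3.446 17.413 -0.327  0.453 -0.063] pos [  0.241   0.977 101.666] roterr X deg [-0.423 -0.096  0.06 ]
21.98 0 [-0.02  -1.65  12.444 -0.122  0.372 -0.064] pos [  0.212   0.326 101.379] roterr X deg [ 0.002 -0.066  0.04 ]
```

The height is lowest at zero roll (101.38 mm, against 101.48 and 101.67 at ±0.4°), so both legs are seated. Now the clean hold, then lift and return.

Run:
```python
from plan import *
np.set_printoptions(precision=3,suppress=True)
ctrl.wait(1.4); s=sensors.observe(); print(s["t"],s["force"]@np.c_[X,Y,n],s["gripper_width"])
ctrl.move_straight(T+n*.13,vel=.04)
ctrl.move_straight(T+n*.26,vel=.15)
ctrl.move_ptp([.42,-.02,.45],down(1))
ctrl.move_ptp(G+[0,0,.40],down(1))
ctrl.move_straight(G+[0,0,.125],vel=.15); ctrl.wait(.2)
s=sensors.observe(); print(s["t"],s["force"],s["eef_pos"])
p=vision.get_image("side"); cv2.imwrite("pics/ret.png",cv2.resize(p["color"][115:190,170:260,::-1],(720,600),interpolation=cv2.INTER_CUBIC))
st=ctrl.move_straight(G+[0,0,.098],vel=.02,max_force=6); s=sensors.observe(); print(st,s["t"],s["force"],s["eef_pos"],s["moment"])
```

```text
23.4167 [-0.042 -1.891 12.361] 0.03372024846781405
29.4917 [-0.321 -0.532 -4.483] [0.444 0.223 0.145]
True 30.6417 [-0.749 -1.575  5.76 ] [0.444 0.222 0.121] [-0.01  -0.035 -0.022]
```

View pics/ret.png

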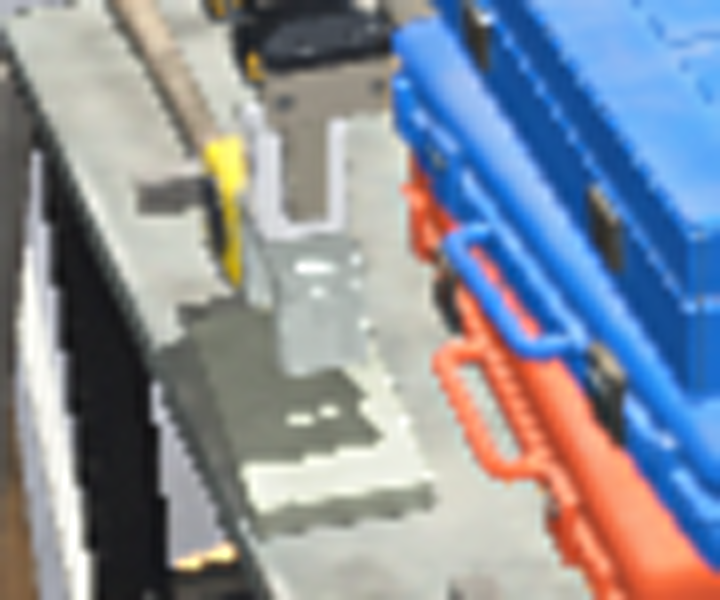

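The gauge hung upright just above the plate (crop px 315,290) and has now touched down at the original height of 0.121 m. Releasing.

Run:
```python
from plan import *
from fit import onplane
gripper_open(); ctrl.move_straight(G+[0,0,.26],vel=.12); ctrl.move_ptp([.42,-.1,.45],down(1)); ctrl.wait(.3)
ims=[]
for n_,(u0,v0,u1,v1) in(("top",(100,155,430,240)),("side",(150,110,330,310))):
    p=vision.get_image(n_); a=p["color"][v0:v1,u0:u1,::-1]; ims.append(a)
    if n_=="top":
        w=cloud(p)[195:240,105:215].reshape(-1,3); s=w[(w[:,2]>.13)&(w[:,2]<.16)&(w[:,0]<.5)]; print(len(s),s.mean(0),s.min(0),s.max(0))
        for t in("gauge","tape","cold_chisel","paint_marker"): print(t,[(np.array(d["extent"])*[512,384,512,384]).round().astype(int).tolist() for d in models.find_in(p,t)[:1]])
h=[cv2.resize(i,(int(i.shape[1]*450/i.shape[0]*(.35 if k==0 else 1)),450 if k else 157)) for k,i in enumerate(ims)]
c=np.zeros((450,800,3),np.uint8)
a=cv2.resize(ims[0],(395,102*1)); c[:102,:395]=a; b=cv2.resize(ims[1],(400,444)); c[:444,400:]=b
cv2.imwrite("pics/fin.png",c); print(sensors.observe()["t"])
```

```text
192 [0.44404667 0.21857665 0.14205808] [0.42157445 0.20243752 0.13062895] [0.4669587  0.23794013 0.14930182]
gauge [[150, 205, 182, 223]]
tape [[115, 208, 137, 220]]
cold_chisel [[314, 168, 383, 223]]
paint_marker [[377, 202, 416, 212]]
35.05
```

View pics/fin.png

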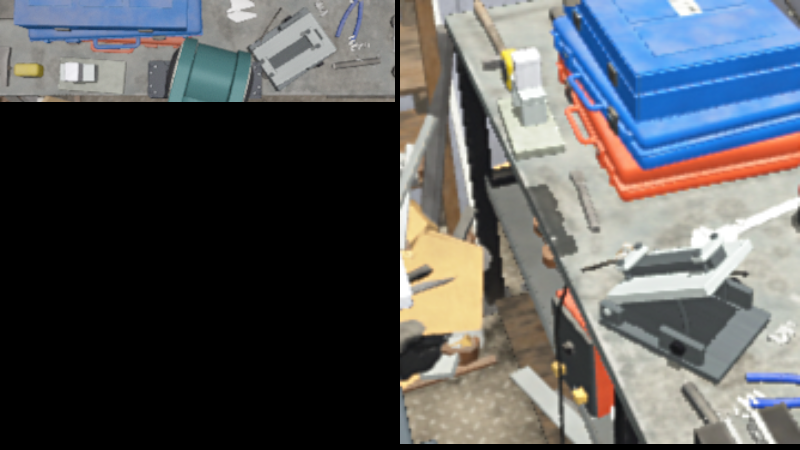

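The gauge stands upright on the plate (side px 530,90), with the tape, chisel, marker and table unmoved and the arm clear. Handing in.

```bash
python3 -c "
from h import *
print(job.finish_job())"
```

```text
the job is handed in; nothing more can be done
None
```

The gauge was seated astride the bar with about 16 N of pressure, held there for 1.4 s, then stood upright on the surface plate and released; the job was handed in at about 35 s, with no verdict shown.

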